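# Run down the wing nut of a length stop

## Robot

A 6-joint arm with a two-finger parallel gripper is mounted at the origin on the work surface. World frame = base frame: x ahead of the robot, y to its left, z up, the work surface at z = 0. Lengths are in mm, angles in rad, forces in N, time in s.
With the tool pointing down it reaches from about 425 to 950 mm from the base axis. Payload 14.7 kg.
Tool frame: the origin (TCP) lies midway between the tips of the shut fingers; the grasp point (between the pads) lies ctrl.pinch_z behind it (ctrl.pinch_z is the distance from the TCP to the grasp point, in mm); z points along the fingers, y is the direction in which the jaws open and shut (so a half turn about z gives the same grasp; the last joint's range is limited). The gripper opens to 85 mm and grips with 20 to 120 N. Pads are 22 mm wide; open, the fingers measure 114 mm over their backs; the gripper's body (76 mm by 85 mm) begins 54 mm behind the grasp point. The pads swing forward as they close: fully open they stand 13 mm farther back than shut.
Start: joints at [1.232, 0.48, 1.596, -0, 1.065, -0.047], TCP at [186.965, 622.524, 231.297] pointing down, gripper open.
Joint ranges: [-2.75, 2.75], [-0.82, 2.05], [0.23, 2.67], [-1.56, 4.7], [0.09, 2.69], [-2.92, 2.92]. Speed limits (rad/s): [1.89, 1.89, 2.39, 3.01, 3.01, 3.01].

## Interface

Orientations are given as a unit quaternion [w, x, y, z].
In Python, from plant import ctrl gives the robot as it stands.
- The arm moves only by the tool step_arm, never from a script. Its argument "rows" is one flat list of numbers, 7 for each row, row after row: the shift along the tool's x, y, z in m, then the turn, a rotation vector about the tool's x, y, z in rad, then the closure, from 0 (fully open) to 1 (shut). In form: [x, y, z, rx, ry, rz, claw, x, y, z, rx, ry, rz, claw, ...]. A call has 1 to 8 rows; each row shifts and turns the pose as measured when the row begins, along the tool's axes as they then stand; what a row does not reach is not made up. A row lasts 1/8 s, in which the tool goes at most 62.5 mm and 10.7 degrees, less where a joint would pass 70% of its speed; a pose out of reach is approached as far as the arm can. A call is refused whole if a number of a shift passes 0.0625 or a number of a turn 0.188, either way. A call with a gripper value outside its range is refused whole. The fingers move at their own pace and stop on an object; "newtons" is the grip in N (left out, the last holds). Time passes only in rows, so rows that do not move let the fingers close. It gives the time, the measured TCP pose, the force and the opening at its end, in the units of the state.
- ctrl.read_state(): the state, without advancing time (a new reading comes with each control period).
- ctrl.get_image(name): name is "side" or "top" or "wrist"; returns a dict with "color" (480x640x3 uint8, red, green, blue), "fovy" (degrees; the focal length in pixels is half the picture's height over the tangent of half this angle, whatever the lens; pixels are square), "cx", "cy" (the principal point, pixels), "distortion" ([k1, k2, p1, p2, k3] as OpenCV has them; the pictures are not rectified), "rvec" (rotation vector, rad) and "tvec" (3), from world to camera coordinates, as OpenCV has them; the wrist camera has in their place "tool_from_camera" (4x4, takes a point from camera to tool coordinates, whose origin is the TCP and whose axes are the flange's). Camera axes: x right, y down, z forward; pixel columns grow to the right and rows downward; lengths in mm; the calibration is good to about 2 mm. A picture is of the moment at which its call begins: read the wrist's pose just before it. There is no depth.
- ctrl.finish_job(): hands the job in, once; it reports no verdict.
The state is a dict: "time": time; "qpos": joint angles; "qvel": joint speeds; "joint_torque": joint torques, N m; "position": TCP position; "eef_rot": TCP orientation; "force": force on the tool from outside, world axes, zero at the start; "moment": the same for the moment, N m; "finger_gap": finger opening in mm.
Only numpy, scipy, OpenCV 4.12 (cv2) and the standard library are available. Lean on these libraries where they do the work, as an engineer would, in place of code of your own. Each camera call takes 0.05 s, during which the arm holds its last target.

## Task

The stop on the storeroom's measuring rail is loose: with the fingertips, stroke the wings of its wing nut round clockwise (seen from above), again and again, until the nut is fully home on its washer and turns no further. Only push the wings with light strokes, never pinch or grip the nut, and leave the small things standing around the stop where they are.

Things in the scene. Friction and masses are not known exactly. Their poses are not given: they have to be found in the camera images.
- stop: The length stop, fixed to the bench: an aluminium rail 270 x 100 x 12 mm along its x axis (x -170 to +100 mm), on it a steel angle bracket with a foot plate (x -47 to +67 mm, y -42 to +42 mm, top at z = 17 mm) and an upright fence (see fence). Origin on the bench surface, exactly below the stud's axis; z up.
- fence (a point): Middle of the top edge of the fence's face towards the nut, at x = -42 mm, z = 76 mm of the stop. The fence plate is 5 mm thick and 100 mm wide (along the stop's y), and leaves only 28 mm beside the hub, hardly room for a finger on that (-x) side; the other sides are open.
- seat (a point): Centre of the washer's top face (34 mm diameter washer), on the vertical stud's axis, 20 mm above the bench; the nut turns about this axis. The 11 mm stud ends 33 mm above this point.
- nut: The brass wing nut; origin at the centre of its underside, rising and sinking with it; axes stay parallel to the stop's (wingnut gives the turning). Hub 16 mm high, 28 mm in diameter at the foot, 20 mm at the top; two opposite flat upright wings, 6 mm thick, reach from the hub to 35 mm from the axis, and from 10 to 36 mm above the underside.
- wingnut (a joint): Angle in rad still to be screwed down: 0 = fully home (hard stop), positive = unscrewed, counter-clockwise seen from above. Starts 4.8 to 7.8 rad open. The nut sinks 4 mm a turn and stays where it is left (friction 0.04 N m, 1.5 N at 27 mm from the axis). At 0 the wings lie along the stop's x axis, wing a on the +x side; at angle t wing a points t round from there.
- wing_a (a point): Middle of the outer top edge of wing a: 35 mm from the axis, 36 mm above the nut's underside.
- wing_b (a point): The same point of the opposite, identical wing b.
- bin: Bystander: small open blue plastic bin 100 x 75 x 50 mm, loose; origin at the centre of its underside. Leave alone.
- carton: Bystander: small cardboard carton 90 x 60 x 50 mm, loose; origin at the centre of its underside. Leave alone.
- canister: Bystander: small orange plastic bottle with a black cap, 52 mm diameter, 100 mm tall, loose; origin at the centre of its underside. Leave alone.
- driver: Bystander: screwdriver 170 mm long lying along its x axis, handle towards -x, loose. Leave alone.

How it is judged (in metres and radians):
At the end, for the whole second after the job is handed in: The wing nut is fully home on its washer: its angle is within 0.2 rad of the stop, and it is at rest (value of joint wingnut below 0.2 rad and velocity of joint wingnut between -0.1 and 0.1 rad/s); the robot touches nothing.
It fails at once if the wing nut is pinched, gripped or pushed hard (more than 35 N between the gripper's fingers and the nut) (contact force between the fingers and nut above 35 N).
It fails at once if a bystander (bin, carton, canister or screwdriver) is moved by more than 15 mm or lifted (distance of any of bin, carton, canister, driver from where it was at the start of the episode above 0.015 m).
It also fails if it takes over 67 s, if anything falls off the work surface, if the arm or the gripper's body presses on something with over 40 N, if the wrist force passes 120 N, or if a joint passes its speed limit or range.

## Working session

There is one attempt and no reset: what is moved stays moved. The work goes in short steps, Python scripts to look and compute and a tool call to move; the robot and the scene stay as the last step left them, time stands still between calls to the robot, and variables do not carry over. Pictures are saved under pics/ and viewed, and the job is handed in when it is done.

Besides the shell and the picture viewer there is one more tool, called after ">>>" by a JSON object that holds its "method" and its "body". step_arm: Moves the arm, as the interface text tells. Its arguments: {"type":"object","properties":{"rows":{"type":"array"},"newtons":{"type":"number"}},"required":["rows"]}

```bash
mkdir -p pics; ls; cat > h.py <<'E'
import numpy as np,cv2
from plant import ctrl
def snap(n,f):
    im=ctrl.get_image(n); cv2.imwrite('pics/'+f+'.png',cv2.cvtColor(im['color'],cv2.COLOR_RGB2BGR)); return im
E
python3 - <<'E'
from h import *
s=ctrl.read_state(); print(s, ctrl.pinch_z)
for n in ['side','top','wrist']:
    im=snap(n,n+'0'); print(n,{k:v for k,v in im.items() if k!='color'})
E
```

```text
pics
{'time': 0.0, 'qpos': array([ 1.23239550e+00,  4.80847661e-01,  1.59686179e+00, -3.23379884e-07,
        1.06507502e+00, -4.65862153e-02]), 'qvel': array([ 0.00063502, -0.00048269,  0.00065029, -0.00081021, -0.00041261,
        0.00056687]), 'joint_torque': array([-1.50009109e-03, -9.50643039e+01, -4.30179048e+01, -4.88909591e-04,
        1.27579656e-02,  4.74326157e-06]), 'position': array([186.83785977, 622.15244994, 230.66661664]), 'eef_rot': array([-1.13861950e-04,  1.45390053e-01,  9.89374235e-01, -5.84925691e-04]), 'force': array([ 0.04644364, -0.16509058, -0.0039142 ]), 'moment': array([-0.03103979,  0.00527622,  0.02868461]), 'finger_gap': 85.63933232302509} 18.700000000000003
side {'fovy': 42.33033873029448, 'cx': 312.46634057627756, 'cy': 244.24137749788588, 'distortion': array([-0.06826294,  0.        ,  0.        ,  0.        ,  0.        ]), 'rvec': array([ 2.15754332, -0.2579785 ,  0.10568118]), 'tvec': array([-534.86562839,  175.1938283 , 1065.38792776])}
top {'fovy': 45.04563834299552, 'cx': 319.08723139445146, 'cy': 235.20893285501987, 'distortion': array([0.01325965, 0.        , 0.        , 0.        , 0.        ]), 'rvec': array([ 2.02352807, -2.21042908,  0.22133861]), 'tvec': array([  94.81105075,  561.90961107, 1080.15779333])}
wrist {'fovy': 58.79242028467423, 'cx': 316.8423986311903, 'cy': 233.7714786971181, 'distortion': array([-0.05435068,  0.        ,  0.        ,  0.        ,  0.        ]), 'tool_from_camera': array([[-1.11287432e-03, -9.50618785e-01, -3.10358964e-01,
         7.95021108e+01],
       [ 9.99999249e-01, -8.98563200e-04, -8.33494286e-04,
        -1.29783905e-01],
       [ 5.13458182e-04, -3.10359658e-01,  9.50619071e-01,
        -1.42563010e+02],
       [ 0.00000000e+00,  0.00000000e+00,  0.00000000e+00,
         1.00000000e+00]])}
```

View pics/side0.png

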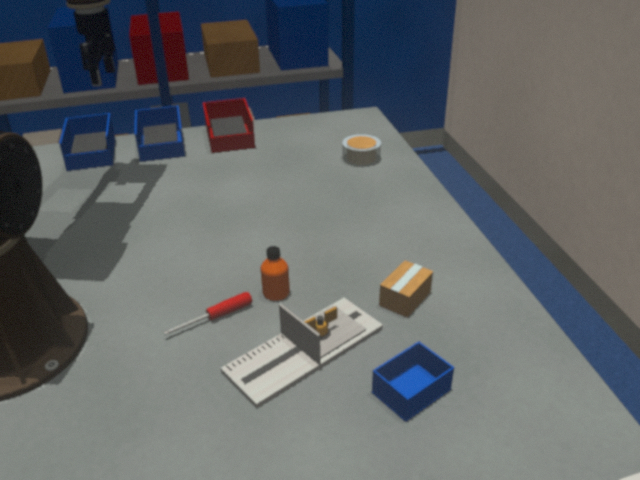

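View pics/top0.png

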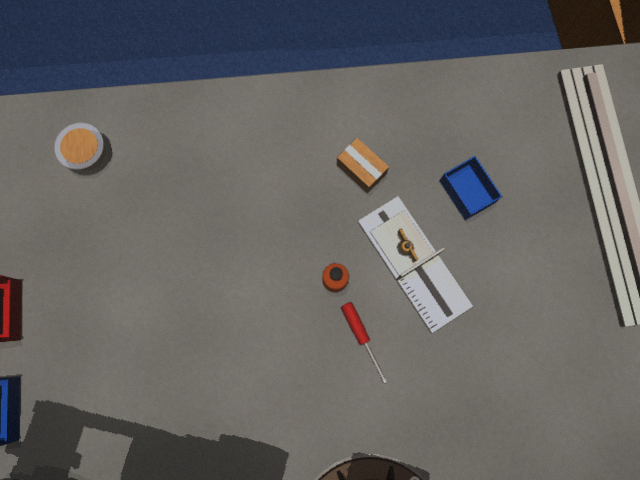

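View pics/wrist0.png

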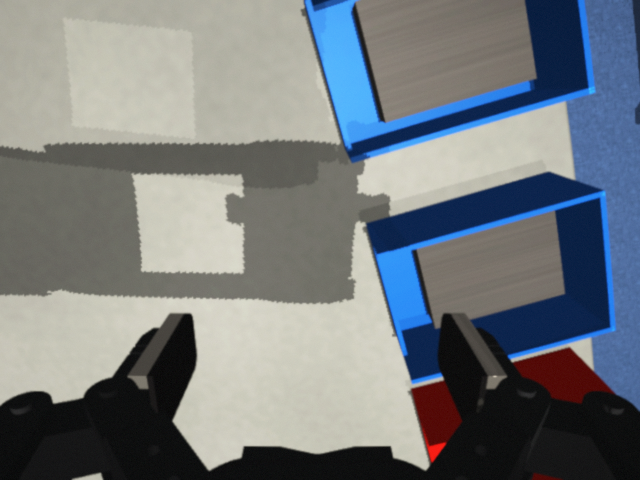

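The top view shows the stop with the nut near (407,246) and the fence from (400,277) to (443,250). The bottle is at (336,277), the carton at (362,163), the bin at (470,188) and the driver at (362,340). Next I measure.

```bash
cat >> h.py <<'E'
def K(im):
    f=240/np.tan(np.radians(im['fovy']/2)); return np.array([[f,0,im['cx']],[0,f,im['cy']],[0,0,1.]])
def Rt(im,pose=None):
    if 'rvec' in im:
        return cv2.Rodrigues(im['rvec'])[0],im['tvec'].reshape(3)
    from scipy.spatial.transform import Rotation as Ro
    p,q=pose; T=np.eye(4); T[:3,:3]=Ro.from_quat(np.roll(q,-1)).as_matrix(); T[:3,3]=p
    M=np.linalg.inv(T@im['tool_from_camera']); return M[:3,:3],M[:3,3]
def ray(im,px,z,pose=None):
    R,t=Rt(im,pose)
    u=cv2.undistortPoints(np.array(px,float).reshape(-1,1,2),K(im),im['distortion']).reshape(-1,2)
    d=np.c_[u,np.ones(len(u))]@R; c=-R.T@t
    return c+d*((z-c[2])/d[:,2])[:,None]
def proj(im,P,pose=None):
    R,t=Rt(im,pose)
    return cv2.projectPoints(np.array(P,float).reshape(-1,1,3),cv2.Rodrigues(R)[0],t,K(im),im['distortion'])[0].reshape(-1,2)
E
python3 - <<'E'
from h import *
im=snap('top','top1'); c=im['color'][170:350,310:510]
cv2.imwrite('pics/topz.png',cv2.resize(c[:,:,::-1],None,fx=4,fy=4,interpolation=cv2.INTER_CUBIC)[:600,:800])
hsv=cv2.cvtColor(im['color'],cv2.COLOR_RGB2HSV)
m=((hsv[...,1]<40)&(hsv[...,2]>150)).astype(np.uint8); m[:,520:]=0
m=cv2.morphologyEx(m,cv2.MORPH_CLOSE,np.ones((5,5)))
cs=cv2.findContours(m,0,2)[0]; k=max(cs,key=cv2.contourArea); b=cv2.boxPoints(cv2.minAreaRect(k)); print(b,cv2.contourArea(k)); print(ray(im,b,12))
im2=snap('side','side1'); c=im2['color'][230:420,210:470]
cv2.imwrite('pics/sidez.png',cv2.resize(c[:,:,::-1],None,fx=3,fy=3,interpolation=cv2.INTER_CUBIC))
E
```

```text
[[357.91394 220.35216]
 [404.52826 189.62907]
 [478.58948 301.9978 ]
 [431.97516 332.7209 ]] 6279.5
[[ 601.13530613  -37.96770398   12.        ]
 [ 657.66491797 -140.91736661   12.        ]
 [ 413.769216   -260.52790672   12.        ]
 [ 361.90072049 -160.40949741   12.        ]]
```

View pics/topz.png

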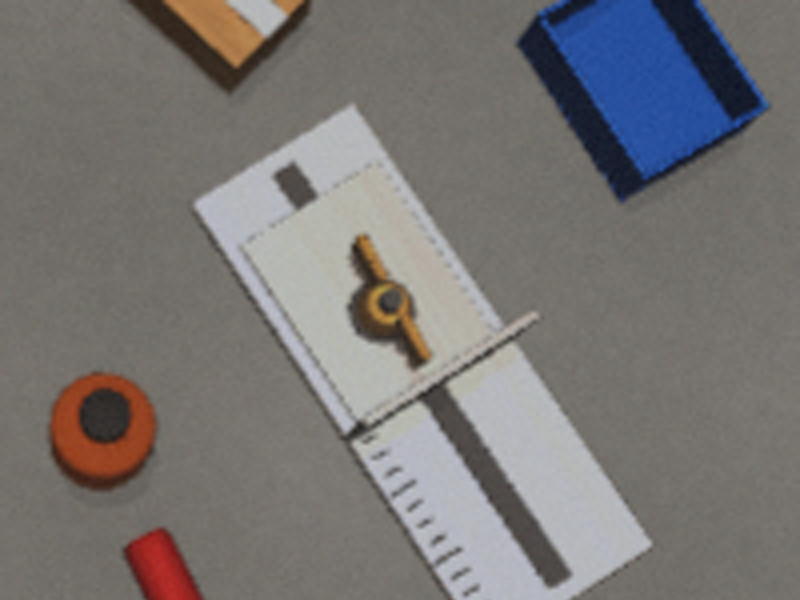

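View pics/sidez.png

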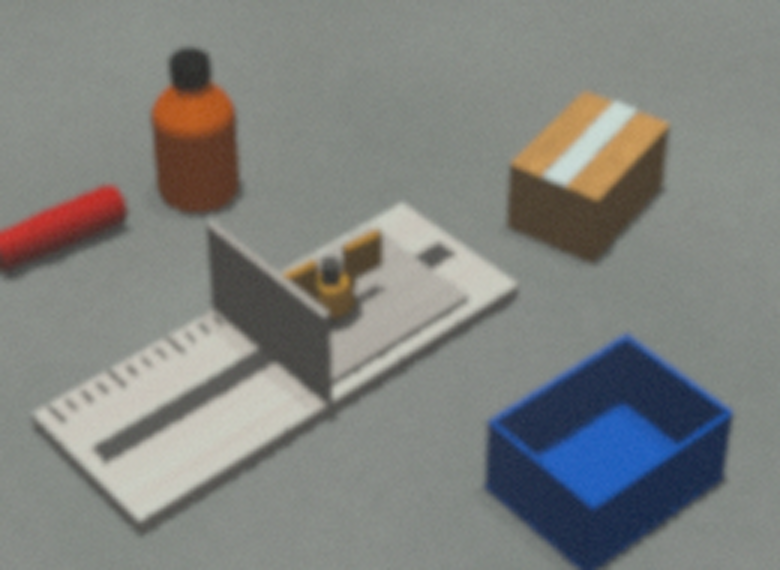

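```bash
cat > pose.py <<'E'
from h import *
im=ctrl.get_image('top')
z=lambda a:[(310+x/4,170+y/4) for x,y in a]
C=ray(im,z([(352,104),(194,205),(652,545)]),12); print('rail',C.round(1))
ex=(C[2]-C[0])[:2]; print(np.linalg.norm(ex),np.linalg.norm(C[1]-C[0]))
x=-ex/np.linalg.norm(ex); yaw=np.arctan2(x[1],x[0]); y=np.array([-x[1],x[0]])
mid=(C[0]+C[1])[:2]/2; O=mid-100*x; print('yaw',yaw,'O',O)
print('stud',ray(im,z([(391,300)]),53))
W=ray(im,z([(360,239),(425,357)]),60)[:,:2]; print('wings',W,W.mean(0)); d=W[0]-W[1]; print('ang',np.arctan2(d[1],d[0])-yaw,np.linalg.norm(d))
E
python3 pose.py; python3 - <<'E'
from h import *
im=ctrl.get_image('side')
a=lambda x,y:(210+x/3,230+y/3)
print(ray(im,[a(330,262)],53),ray(im,[a(381,234)],60), ray(im,[a(403,203),a(518,290),a(140,527),a(33,413)],12))
# bystanders
t=ctrl.get_image('top')
print(ray(t,[(336,275)],100),ray(t,[(362,163)],50),ray(t,[(470,188)],50),ray(t,[(349,308),(384,380)],15))
E
```

```text
rail [[ 645.3 -125.9   12. ]
 [ 599.1  -39.    12. ]
 [ 406.4 -248.3   12. ]]
268.4249050322431 98.3708488518305
yaw 0.47347936588339273 O [ 533.2104927  -128.01685464]
stud [[ 533.931468   -126.77698078   53.        ]]
wings [[ 564.28863956 -114.06016829]
 [ 503.33269019 -138.6716655 ]] [ 533.81066487 -126.3659169 ]
ang -0.08973690276764046 65.73700296499783
[[ 534.71228543 -123.01015155   53.        ]] [[ 566.03085359 -114.96022382   60.        ]] [[ 600.99979453  -35.43066301   12.        ]
 [ 644.07105063 -127.9778884    12.        ]
 [ 405.68852864 -249.24428714   12.        ]
 [ 361.82445328 -157.10125735   12.        ]]
[[481.2031594   20.92822463 100.        ]] [[710.55184983 -54.96082085  50.        ]] [[ 639.01893387 -265.34927165   50.        ]] [[424.31712889  -1.9623581   15.        ]
 [280.34985825 -55.82105947  15.        ]]
```

Stud axis is at about (534,-126.5), yaw about 0.474 rad, and wing a points to +x (t ≈ 6.2). I move over the stop with the fingers shut.

>>> {"method": "step_arm", "body": {"rows": [-0.039, -0.037, 0, 0, 0, 0, 1, -0.039, -0.037, 0, 0, 0, 0, 1, -0.039, -0.037, 0, 0, 0, 0, 1, -0.039, -0.037, 0, 0, 0, 0, 1, -0.039, -0.037, 0, 0, 0, 0, 1, -0.039, -0.037, 0, 0, 0, 0, 1, -0.039, -0.037, 0, 0, 0, 0, 1, -0.039, -0.037, 0, 0, 0, 0, 1], "newtons": 20}}

```text
time: 1.4
position: [405.7, 242.1, 231.3]
eef_rot: [0.001, 0.142, 0.99, 0.002]
force: [1.5, 0.2, -0.5]
finger_gap: -0.1
```

>>> {"method": "step_arm", "body": {"rows": [-0.03, -0.04, 0, 0, 0, 0.18, 1, -0.036, -0.034, 0, 0, 0, 0.18, 1, -0.04, -0.027, 0, 0, 0, 0.18, 1, -0.044, -0.02, 0, 0, 0, 0.18, 1, -0.047, -0.012, 0, 0, 0, 0.18, 1, -0.049, -0.004, 0, 0, 0, 0.18, 1, 0, 0, 0, 0, 0, 0.18, 1, 0, 0, 0, 0, 0, 0.18, 1]}}

```text
time: 2.4
position: [501.8, -50.8, 232.3]
eef_rot: [0.001, 0.775, 0.632, 0.004]
force: [-0.5, -0.5, 0.5]
finger_gap: 0.3
```

>>> {"method": "step_arm", "body": {"rows": [-0.016, 0.0275, 0, 0, 0, 0, 1, -0.016, 0.0275, 0, 0, 0, 0, 1, 0, 0, 0.02, 0, 0, 0.18, 1, 0, 0, 0.02, 0, 0, 0.18, 1, 0, 0, 0.02, 0, 0, 0.18, 1, 0, 0, 0.02, 0, 0, 0.18, 1, 0, 0, 0.02, 0, 0, 0.18, 1, 0, 0, 0.01, 0, 0, 0.08, 1]}}

```text
time: 3.4
position: [553.2, -95.5, 120.8]
eef_rot: [-0.0, 0.985, 0.174, 0.006]
force: [-0.3, -0.2, -0.1]
finger_gap: -0.0
```

```bash
cat > look.py <<'E'
import sys
from h import *
s=ctrl.read_state(); pose=(s['position'],s['eef_rot'])
im=snap('wrist',sys.argv[1])
q=s['eef_rot']; print(s['time'],s['position'].round(1),'psi',np.degrees(2*np.arctan2(q[2],q[1])).round(1),'q',s['qpos'].round(2),'F',s['force'].round(1))
O=np.array([534,-126.5])
p=s['position'][:2]-O; ps=2*np.arctan2(q[2],q[1]); print('tool-frame r,d', p@[np.cos(ps),np.sin(ps)], -(p@[np.sin(ps),-np.cos(ps)]))
print('stud px',proj(im,[[*O,53],[*O,20]],pose).round())
hsv=cv2.cvtColor(im['color'],cv2.COLOR_RGB2HSV)
E
python3 look.py w1
```

```text
3.4 [553.2 -95.5 120.8] psi 20.1 q [-0.23  0.49  1.91  0.01  0.72  0.99] F [-0.3 -0.2 -0.1]
tool-frame r,d 28.646870758475437 22.507839668655322
stud px [[357. 304.]
 [352. 280.]]
```

View pics/w1.png

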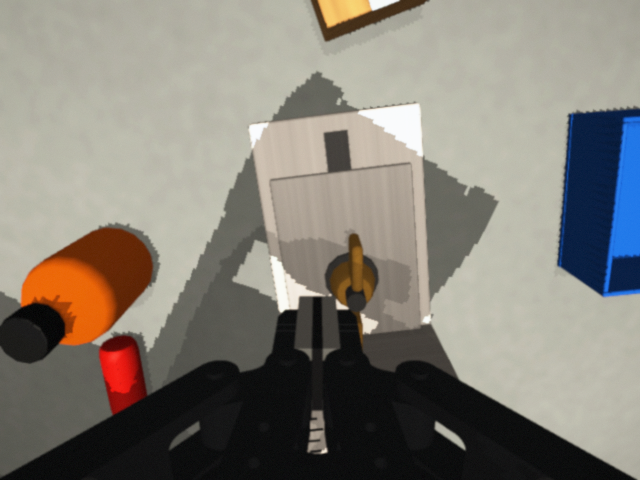

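The wrist view confirms the stud at (357,300), which matches the projection (357,304). Wing a's tip is at (353,235), and the shut tips are about 14 mm wide, on the correct (CCW) side. I descend and approach.

>>> {"method": "step_arm", "body": {"rows": [0, 0, 0.03, 0, 0, 0, 1, 0, 0, 0.03, 0, 0, 0, 1, 0, 0, 0.017, 0, 0, 0, 1, 0, 0.004, 0, 0, 0, 0, 1, 0, 0.004, 0, 0, 0, 0, 1, 0, 0.004, 0, 0, 0, 0, 1]}}

```text
time: 4.2
position: [560.1, -107.4, 43.9]
eef_rot: [0.0, 0.984, 0.176, 0.007]
force: [-0.9, 1.0, -0.3]
finger_gap: 0.2
```

```bash
python3 look.py w2
```

```text
4.2 [ 560.1 -107.4   43.9] psi 20.2 q [-0.25  0.62  1.94  0.01  0.57  0.96] F [-0.9  1.  -0.3]
tool-frame r,d 31.04702459507909 8.89195586756398
stud px [[340. 401.]
 [336. 353.]]
```

View pics/w2.png

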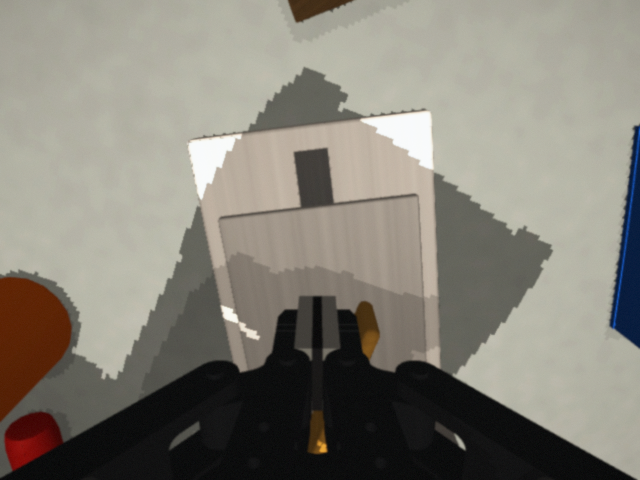

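The tips now touch the wing, which shows at (368,325) right beside the finger, with about 1 N. I start the first stroke.

>>> {"method": "step_arm", "body": {"rows": [0.0008, 0.0043, 0, 0, 0, 0.15, 1, 0.0008, 0.0043, 0, 0, 0, 0.15, 1, 0.0008, 0.0043, 0, 0, 0, 0.15, 1, 0.0008, 0.0043, 0, 0, 0, 0.15, 1]}}

```text
time: 4.75
position: [567.8, -125.5, 46.8]
eef_rot: [-0.002, 0.991, -0.132, 0.01]
force: [0.9, 2.5, -0.8]
finger_gap: -0.0
```

```bash
python3 look.py w3
```

```text
4.75 [ 567.8 -125.5   46.8] psi -15.2 q [-0.27  0.62  1.92  0.01  0.59  1.55] F [ 0.9  2.5 -0.8]
tool-frame r,d 32.31729820849434 9.78867234296766
stud px [[342. 400.]
 [338. 352.]]
```

View pics/w3.png

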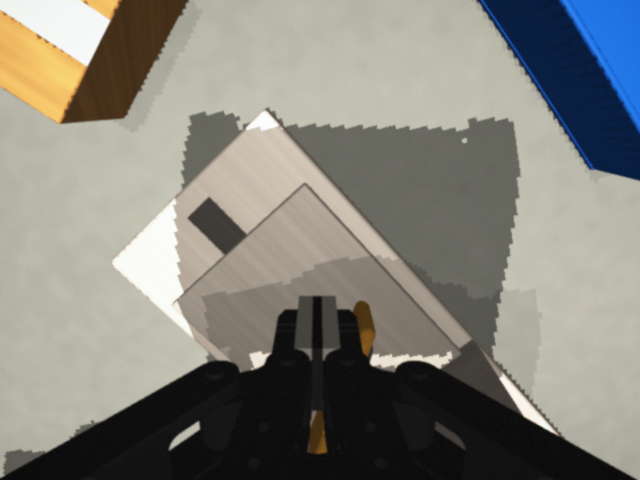

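The wing follows the finger with about 2.7 N. I continue with drift corrections.

>>> {"method": "step_arm", "body": {"rows": [0, 0.0043, 0.0012, 0, 0, 0.15, 1, 0, 0.0043, 0.0012, 0, 0, 0.15, 1, 0, 0.0043, 0.0012, 0, 0, 0.15, 1, 0, 0.0043, 0.0012, 0, 0, 0.15, 1]}}

```text
time: 5.3
position: [563.6, -142.5, 45.1]
eef_rot: [-0.005, 0.905, -0.426, 0.013]
force: [1.6, 0.1, 1.1]
finger_gap: 0.1
```

```bash
python3 look.py w4
```

```text
5.3 [ 563.6 -142.5   45.1] psi -50.4 q [-0.3   0.62  1.92  0.01  0.57  2.14] F [1.6 0.1 1.1]
tool-frame r,d 31.211491705649387 12.611248868911643
stud px [[349. 401.]
 [346. 353.]]
```

>>> {"method": "step_arm", "body": {"rows": [0.0006, 0.0043, 0.0008, 0, 0, 0.15, 1, 0.0006, 0.0043, 0.0008, 0, 0, 0.15, 1, 0.0006, 0.0043, 0.0008, 0, 0, 0.15, 1]}}

```text
time: 5.72
position: [555.9, -152.1, 44.5]
eef_rot: [-0.009, 0.785, -0.62, 0.014]
force: [1.4, -0.3, 0.7]
finger_gap: -0.0
```

```bash
python3 look.py w5
```

```text
5.725 [ 555.9 -152.1   44.5] psi -76.6 q [-0.32  0.62  1.94  0.01  0.55  2.57] F [ 1.4 -0.3  0.7]
tool-frame r,d 29.940501279865106 15.393986380011292
stud px [[357. 399.]
 [353. 351.]]
```

View pics/w5.png

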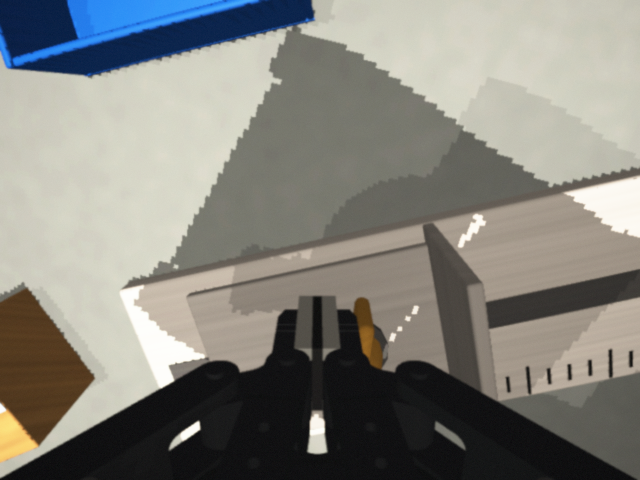

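The nut has turned nearly to φ ≈ -100°. I push a little further, retract sideways and lift.

>>> {"method": "step_arm", "body": {"rows": [0.001, 0.004, 0, 0, 0, 0.05, 1, 0.001, 0.004, 0, 0, 0, 0.05, 1, 0, 0, 0, 0, 0, 0, 1]}}

```text
time: 6.15
position: [549.2, -156.1, 45.4]
eef_rot: [-0.01, 0.755, -0.656, 0.015]
force: [-1.1, 0.4, -0.1]
finger_gap: -0.1
```

```bash
python3 look.py w6
```

```text
6.15 [ 549.2 -156.1   45.4] psi -82.0 q [-0.33  0.61  1.96  0.01  0.54  2.65] F [-1.1  0.4 -0.1]
tool-frame r,d 31.423709218081026 10.932480805921992
stud px [[345. 401.]
 [343. 352.]]
```

>>> {"method": "step_arm", "body": {"rows": [0, -0.006, 0, 0, 0, 0, 1, 0, -0.006, 0, 0, 0, 0, 1, 0, 0, -0.03, 0, 0, 0, 1, 0, 0, -0.03, 0, 0, 0, 1]}}

```text
time: 6.7
position: [559.8, -153.2, 105.3]
eef_rot: [-0.009, 0.757, -0.653, 0.013]
force: [-0.1, -0.2, 0.1]
finger_gap: -0.2
```

```bash
python3 look.py w7
```

```text
6.7 [ 559.8 -153.2  105.3] psi -81.5 q [-0.32  0.53  1.9   0.01  0.68  2.66] F [-0.1 -0.2  0.1]
tool-frame r,d 30.180856136112347 21.57085728262255
stud px [[362. 321.]
 [358. 293.]]
```

View pics/w7.png

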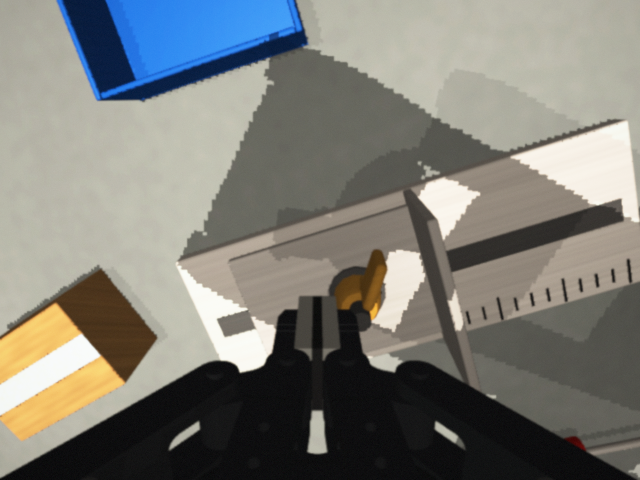

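```bash
cat > ang.py <<'E'
import sys
from h import *
# usage: u v z  -> wing angle in world deg & stop
s=ctrl.read_state(); im=ctrl.get_image('wrist')
P=ray(im,[(float(sys.argv[1]),float(sys.argv[2]))],float(sys.argv[3]),(s['position'],s['eef_rot']))[0]
d=P[:2]-[534,-126.5]; a=np.degrees(np.arctan2(d[1],d[0])); print(P.round(1),np.linalg.norm(d).round(1),'world',a.round(1),'phi',(a-27.2).round(1))
E
python3 ang.py 377 252 59
```

```text
[ 535.9 -166.3   59. ] 39.8 world -87.2 phi -114.4
```

>>> {"method": "step_arm", "body": {"rows": [-0.03, 0.021, 0, 0, 0, 0, 1, -0.03, 0.021, 0, 0, 0, 0, 1, 0, 0, 0, 0, 0, -0.18, 1, 0, 0, 0, 0, 0, -0.18, 1, 0, 0, 0, 0, 0, -0.18, 1, 0, 0, 0, 0, 0, -0.18, 1, 0, 0, 0, 0, 0, -0.18, 1, 0, 0, 0, 0, 0, -0.18, 1]}}

```text
time: 7.8
position: [511.7, -98.0, 103.0]
eef_rot: [-0.0, 0.989, -0.15, 0.018]
force: [0.3, 0.6, 0.4]
finger_gap: -0.3
```

>>> {"method": "step_arm", "body": {"rows": [0, 0, 0, 0, 0, -0.18, 1, 0, 0, 0, 0, 0, -0.18, 1, 0, 0, 0, 0, 0, -0.18, 1, 0, 0, 0, 0, 0, -0.18, 1, 0, 0, 0, 0, 0, -0.18, 1, 0, 0, 0, 0, 0, -0.18, 1, 0, 0, 0, 0, 0, -0.18, 1, 0, 0, 0, 0, 0, -0.18, 1]}}

```text
time: 8.8
position: [513.3, -96.8, 99.5]
eef_rot: [0.011, 0.826, 0.563, 0.013]
force: [0.4, -0.8, -0.6]
finger_gap: -0.1
```

>>> {"method": "step_arm", "body": {"rows": [0, 0, 0, 0, 0, -0.18, 1, 0, 0, 0, 0, 0, -0.18, 1, 0, 0, 0, 0, 0, 0, 1]}}

```text
time: 9.18
position: [513.9, -96.3, 98.3]
eef_rot: [0.013, 0.707, 0.707, 0.01]
force: [-0.9, 0.5, 0.5]
finger_gap: -0.1
```

```bash
python3 look.py w8; python3 -c "
from h import *
print(ctrl.read_state()['eef_rot'])"
```

```text
9.175 [513.9 -96.3  98.3] psi 90.0 q [-0.25  0.48  2.03  0.01  0.6  -0.25] F [-0.9  0.5  0.5]
tool-frame r,d 30.161329553223137 20.145853783432965
stud px [[354. 324.]
 [347. 295.]]
[0.01303766 0.70804608 0.7059736  0.01010171]
```

View pics/w8.png

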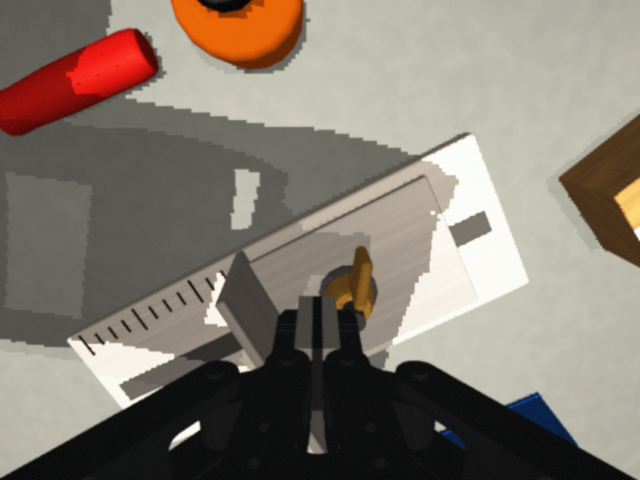

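The tip is on the CCW side of wing b (wing at (362,265), stud near (354,318)) and clear of the fence. I correct the small tilt, descend and stroke again.

>>> {"method": "step_arm", "body": {"rows": [0, 0, 0.028, 0.033, 0, 0, 1, 0, 0, 0.027, 0, 0, 0, 1, 0, 0.004, 0, 0, 0, 0, 1, 0, 0.004, 0, 0, 0, 0, 1, 0, 0, 0, 0, 0, 0, 1]}}

```text
time: 9.85
position: [524.3, -96.7, 43.3]
eef_rot: [0.002, 0.714, 0.7, -0.002]
force: [-1.6, 0.9, -0.7]
finger_gap: 0.1
```

```bash
python3 look.py w9
```

```text
9.85 [524.3 -96.7  43.3] psi 88.9 q [-0.24  0.59  2.01 -0.01  0.54 -0.21] F [-1.6  0.9 -0.7]
tool-frame r,d 29.64116395507419 10.24187526621748
stud px [[344. 398.]
 [340. 349.]]
```

>>> {"method": "step_arm", "body": {"rows": [0.0006, 0.0045, 0.0006, 0, 0, 0.15, 1, 0.0006, 0.0045, 0.0006, 0, 0, 0.15, 1, 0.0006, 0.0045, 0.0006, 0, 0, 0.15, 1, 0.0006, 0.0045, 0.0006, 0, 0, 0.15, 1]}}

```text
time: 10.4
position: [542.7, -98.3, 43.8]
eef_rot: [0.003, 0.893, 0.45, 0.0]
force: [-1.0, 2.4, -2.4]
finger_gap: -0.4
```

```bash
python3 look.py w10
```

```text
10.4 [542.7 -98.3  43.8] psi 53.4 q [-0.23  0.6   1.97 -0.01  0.56  0.41] F [-1.   2.4 -2.4]
tool-frame r,d 27.86014670411653 9.827625944144659
stud px [[343. 394.]
 [338. 345.]]
```

View pics/w10.png

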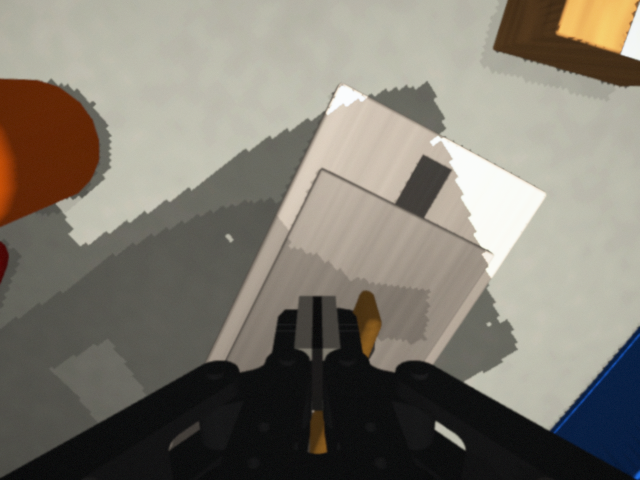

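The finger stays against the wing, shown at (368,322), with a small force. I continue.

>>> {"method": "step_arm", "body": {"rows": [0.0011, 0.0044, 0.0006, 0, 0, 0.15, 1, 0.0011, 0.0044, 0.0006, 0, 0, 0.15, 1, 0.0011, 0.0044, 0.0006, 0, 0, 0.15, 1, 0.0011, 0.0044, 0.0006, 0, 0, 0.15, 1, 0.0011, 0.0044, 0.0006, 0, 0, 0.15, 1]}}

```text
time: 11.08
position: [560.5, -112.5, 43.8]
eef_rot: [0.002, 0.997, 0.081, 0.002]
force: [-0.5, 2.2, -1.4]
finger_gap: 0.0
```

```bash
python3 look.py w11
```

```text
11.075 [ 560.5 -112.5   43.8] psi 9.3 q [-0.25  0.62  1.93 -0.01  0.59  1.16] F [-0.5  2.2 -1.4]
tool-frame r,d 28.406096251847455 9.480296684847252
stud px [[342. 396.]
 [337. 347.]]
```

>>> {"method": "step_arm", "body": {"rows": [0.0008, 0.0045, 0.0008, 0, 0, 0.15, 1, 0.0008, 0.0045, 0.0008, 0, 0, 0.15, 1, 0.0008, 0.0045, 0.0008, 0, 0, 0.15, 1, 0.0008, 0.0045, 0.0008, 0, 0, 0.15, 1, 0.0008, 0.0045, 0.0008, 0, 0, 0.15, 1]}}

```text
time: 11.75
position: [563.1, -135.3, 42.9]
eef_rot: [0.001, 0.956, -0.293, 0.006]
force: [1.4, 1.3, 0.5]
finger_gap: -0.0
```

```bash
python3 look.py w12
```

```text
11.75 [ 563.1 -135.3   42.9] psi -34.1 q [-0.29  0.63  1.92 -0.    0.59  1.88] F [1.4 1.3 0.5]
tool-frame r,d 29.058926547283587 8.985935658044866
stud px [[341. 399.]
 [337. 351.]]
```

>>> {"method": "step_arm", "body": {"rows": [0.0008, 0.0046, 0.0004, 0, 0, 0.15, 1, 0.0008, 0.0046, 0.0004, 0, 0, 0.15, 1, 0.0008, 0.0046, 0.0004, 0, 0, 0.15, 1, 0.0008, 0.0046, 0.0004, 0, 0, 0.15, 1, 0.0008, 0.0046, 0.0004, 0, 0, 0.15, 1]}}

```text
time: 12.42
position: [550.1, -153.2, 43.4]
eef_rot: [-0.003, 0.782, -0.623, 0.009]
force: [1.6, 1.1, -0.4]
finger_gap: -0.2
```

```bash
python3 look.py w13
```

```text
12.425 [ 550.1 -153.2   43.4] psi -77.0 q [-0.32  0.62  1.94 -0.    0.56  2.59] F [ 1.6  1.1 -0.4]
tool-frame r,d 29.62164596845847 9.692865490391627
stud px [[343. 400.]
 [339. 351.]]
```

>>> {"method": "step_arm", "body": {"rows": [0.001, 0.004, 0, 0, 0, 0.05, 1, 0.001, 0.004, 0, 0, 0, 0.05, 1, 0, 0, 0, 0, 0, 0, 1]}}

```text
time: 12.85
position: [543.4, -157.1, 44.7]
eef_rot: [-0.004, 0.754, -0.657, 0.01]
force: [0.1, -0.2, 0.5]
finger_gap: 0.2
```

```bash
python3 look.py w14
```

```text
12.85 [ 543.4 -157.1   44.7] psi -82.2 q [-0.33  0.61  1.96 -0.    0.55  2.67] F [ 0.1 -0.2  0.5]
tool-frame r,d 31.607754671263525 5.156799306458424
stud px [[330. 402.]
 [330. 353.]]
```

>>> {"method": "step_arm", "body": {"rows": [0, -0.006, 0, 0, 0, 0, 1, 0, -0.006, 0, 0, 0, 0, 1, 0, 0, -0.03, 0, 0, 0, 1, 0, 0, -0.03, 0, 0, 0, 1]}}

```text
time: 13.4
position: [554.9, -154.0, 104.4]
eef_rot: [-0.003, 0.757, -0.654, 0.009]
force: [0.5, -0.7, 0.0]
finger_gap: -0.1
```

```bash
python3 look.py w15
```

```text
13.4 [ 554.9 -154.   104.4] psi -81.7 q [-0.32  0.53  1.9  -0.    0.7   2.68] F [ 0.5 -0.7  0. ]
tool-frame r,d 30.183932161042442 16.69032055906985
stud px [[351. 322.]
 [348. 294.]]
```

View pics/w15.png

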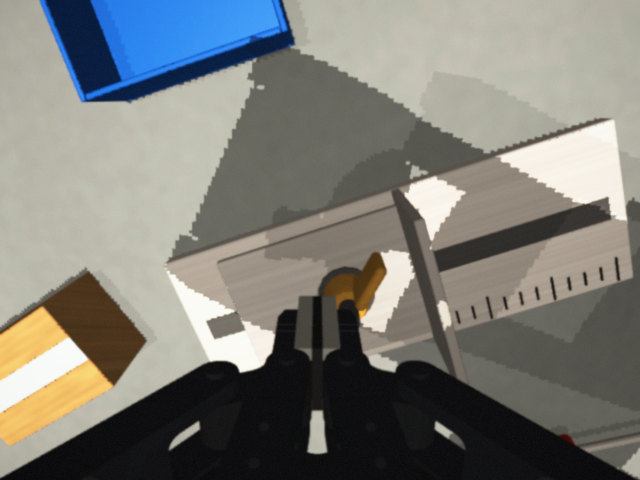

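Wing b's tip is at (375,257), so wing a is at φ ≈ 55° and about 1 rad remains. I go back for the last stroke.

>>> {"method": "step_arm", "body": {"rows": [-0.032, 0.014, 0, 0, 0, 0, 1, -0.032, 0.014, 0, 0, 0, 0, 1, 0, 0, 0, 0, 0, -0.18, 1, 0, 0, 0, 0, 0, -0.18, 1, 0, 0, 0, 0, 0, -0.18, 1, 0, 0, 0, 0, 0, -0.18, 1, 0, 0, 0, 0, 0, -0.18, 1, 0, 0, 0, 0, 0, -0.18, 1]}}

```text
time: 14.45
position: [523.2, -92.5, 108.0]
eef_rot: [0.003, 0.988, -0.151, 0.013]
force: [0.1, 0.4, -0.5]
finger_gap: -0.3
```

>>> {"method": "step_arm", "body": {"rows": [0, 0, 0, 0, 0, -0.18, 1, 0, 0, 0, 0, 0, -0.18, 1, 0, 0, 0, 0, 0, -0.18, 1, 0, 0, 0, 0, 0, -0.18, 1, 0, 0, 0, 0, 0, -0.18, 1, 0, 0, 0, 0, 0, -0.18, 1, 0, 0, 0, 0, 0, -0.18, 1, 0, 0, 0, 0, 0, -0.18, 1]}}

```text
time: 15.45
position: [527.0, -91.4, 107.6]
eef_rot: [0.012, 0.826, 0.563, 0.008]
force: [-0.1, -0.5, 0.4]
finger_gap: -0.1
```

>>> {"method": "step_arm", "body": {"rows": [0, 0, 0, 0, 0, -0.18, 1, 0, 0, 0, 0, 0, 0, 1]}}

```text
time: 15.7
position: [527.8, -91.2, 107.5]
eef_rot: [0.012, 0.77, 0.638, 0.007]
force: [0.1, -1.2, 0.0]
finger_gap: -0.2
```

```bash
python3 look.py w16; python3 -c "
from h import *
from scipy.spatial.transform import Rotation as R
q=ctrl.read_state()['eef_rot']; m=R.from_quat(np.roll(q,-1)).as_matrix(); d=m.T@[0,0,-1]; print('fix rotvec',np.cross([0,0,1],d))"
```

```text
15.7 [527.8 -91.2 107.5] psi 79.4 q [-0.23  0.48  2.   -0.01  0.64 -0.03] F [ 0.1 -1.2  0. ]
tool-frame r,d 33.586679606511126 12.584117789020329
stud px [[338. 321.]
 [334. 293.]]
fix rotvec [ 0.02853196  0.00475673 -0.        ]
```

View pics/w16.png

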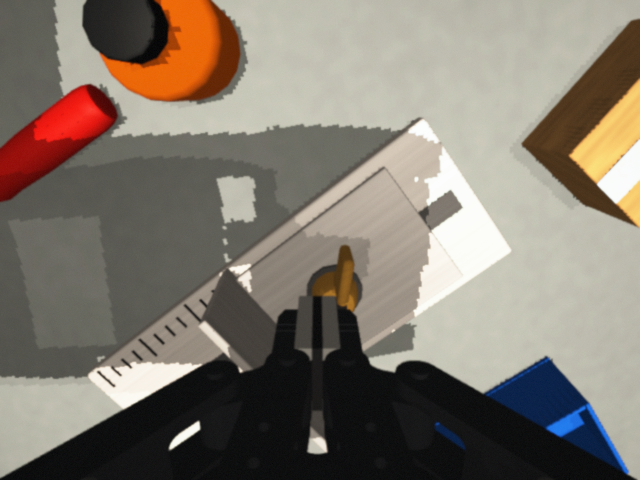

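The finger is too near above the wing (wing at (345,275)), so I shift back before going down.

>>> {"method": "step_arm", "body": {"rows": [-0.003, -0.01, 0, 0.0285, 0.005, 0, 1, 0, 0, 0.032, 0, 0, 0, 1, 0, 0, 0.032, 0, 0, 0, 1, 0, 0.004, 0, 0, 0, 0, 1, 0, 0.004, 0, 0, 0, 0, 1, 0, 0, 0, 0, 0, 0, 1]}}

```text
time: 16.5
position: [525.5, -94.6, 44.1]
eef_rot: [-0.001, 0.775, 0.632, -0.001]
force: [-0.0, -0.6, 0.6]
finger_gap: 0.1
```

```bash
python3 look.py w17
```

```text
16.5 [525.5 -94.6  44.1] psi 78.4 q [-0.24  0.59  2.01  0.    0.55 -0.03] F [-0.  -0.6  0.6]
tool-frame r,d 29.562547403396547 14.718701115273117
stud px [[355. 397.]
 [349. 348.]]
```

View pics/w17.png

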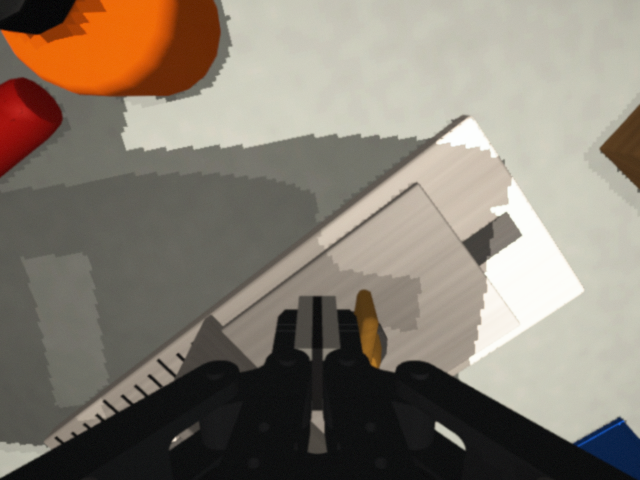

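The finger is just at wing a (368,320). I stroke on, then slow down near home.

>>> {"method": "step_arm", "body": {"rows": [0.001, 0.0044, 0.0006, 0, 0, 0.15, 1, 0.001, 0.0044, 0.0006, 0, 0, 0.15, 1, 0.001, 0.0044, 0.0006, 0, 0, 0.15, 1, 0.001, 0.0044, 0.0006, 0, 0, 0.15, 1]}}

```text
time: 17.05
position: [543.0, -97.6, 44.8]
eef_rot: [-0.001, 0.93, 0.366, -0.0]
force: [-0.3, 2.3, 0.8]
finger_gap: -0.1
```

```bash
python3 look.py w18
```

```text
17.05 [543.  -97.6  44.8] psi 43.0 q [-0.23  0.6   1.97  0.    0.57  0.58] F [-0.3  2.3  0.8]
tool-frame r,d 26.287577016666244 15.018660448909204
stud px [[356. 389.]
 [350. 341.]]
```

>>> {"method": "step_arm", "body": {"rows": [0, 0.002, 0, 0, 0, 0.04, 1, 0, 0.002, 0, 0, 0, 0.04, 1, 0, 0.002, 0, 0, 0, 0.04, 1]}}

```text
time: 17.48
position: [547.2, -102.0, 46.2]
eef_rot: [-0.001, 0.952, 0.306, 0.0]
force: [-1.3, 7.6, -1.7]
finger_gap: 0.1
```

```bash
python3 look.py w19
```

```text
17.475 [ 547.2 -102.    46.2] psi 35.7 q [-0.24  0.61  1.96  0.    0.58  0.71] F [-1.3  7.6 -1.7]
tool-frame r,d 25.038613444128703 12.167558493723504
stud px [[348. 384.]
 [343. 337.]]
```

View pics/w19.png

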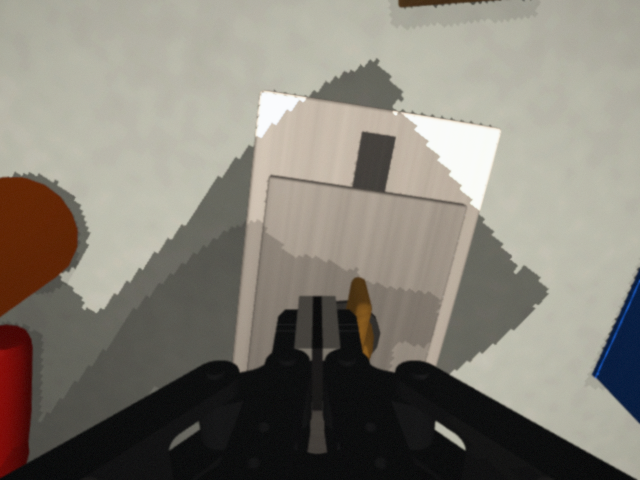

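```bash
python3 ang.py 357 281 56.5; python3 -c "
from h import *
s=snap('side','side2');c=s['color'][270:370,270:400]
cv2.imwrite('pics/s2z.png',cv2.resize(c[:,:,::-1],None,fx=5,fy=5,interpolation=cv2.INTER_CUBIC))
print(ctrl.read_state()['force'])"
```

```text
[ 571.2 -101.9   56.5] 44.6 world 33.5 phi 6.3
[-0.26568532  6.68346487  0.32762006]
```

View pics/s2z.png

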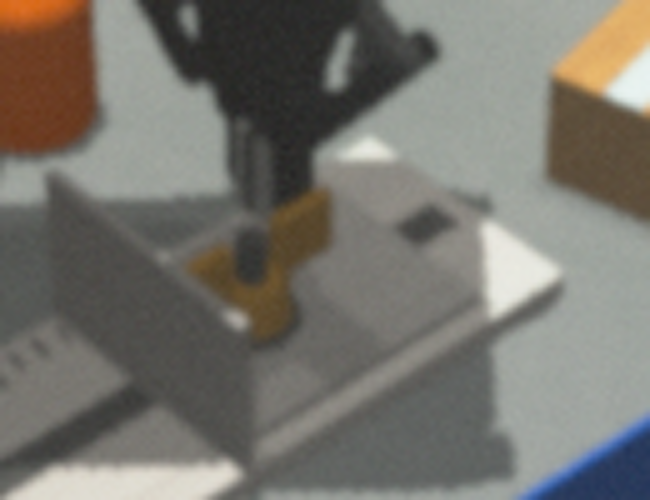

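It looks near home (φ of a few degrees) with a steady 7 N. I probe gently further.

>>> {"method": "step_arm", "body": {"rows": [0.001, 0.0015, 0.0008, 0, 0, 0, 1, 0.001, 0.0015, 0.0008, 0, 0, 0, 1]}}

```text
time: 17.88
position: [548.4, -101.9, 44.7]
eef_rot: [-0.003, 0.952, 0.306, -0.002]
force: [-7.3, 8.9, 12.1]
finger_gap: -0.1
```

```bash
python3 look.py w20
```

```text
17.875 [ 548.4 -101.9   44.7] psi 35.7 q [-0.24  0.61  1.95  0.    0.58  0.7 ] F [-7.3  8.9 12.1]
tool-frame r,d 26.033954929257668 11.570526552633819
stud px [[347. 389.]
 [342. 341.]]
```

>>> {"method": "step_arm", "body": {"rows": [0.001, 0.002, 0.0008, 0, 0, 0, 1, 0.001, 0.002, 0.0008, 0, 0, 0, 1]}}

```text
time: 18.18
position: [549.0, -102.2, 43.8]
eef_rot: [-0.005, 0.952, 0.306, -0.004]
force: [-12.2, 12.2, 21.9]
finger_gap: -0.0
```

```bash
python3 look.py w21
```

```text
18.175 [ 549.  -102.2   43.8] psi 35.7 q [-0.24  0.62  1.94  0.01  0.59  0.7 ] F [-12.2  12.2  21.9]
tool-frame r,d 26.307943821365377 10.995612867896602
stud px [[345. 391.]
 [342. 342.]]
```

The force is rising with an upward part, as if a finger ledge rides on the wing's top. I back off and look.

>>> {"method": "step_arm", "body": {"rows": [0, -0.001, -0.003, 0, 0, 0, 1, 0, -0.006, 0, 0, 0, 0, 1, 0, -0.006, 0, 0, 0, 0, 1, 0, 0, -0.03, 0, 0, 0, 1, 0, 0, -0.03, 0, 0, 0, 1]}}

```text
time: 18.85
position: [539.4, -90.7, 106.7]
eef_rot: [-0.006, 0.952, 0.306, -0.006]
force: [0.6, -0.3, -0.7]
finger_gap: -0.0
```

```bash
python3 look.py w22
```

```text
18.85 [539.4 -90.7 106.7] psi 35.7 q [-0.22  0.51  1.93  0.01  0.72  0.72] F [ 0.6 -0.3 -0.7]
tool-frame r,d 25.281955787959294 25.947324674725436
stud px [[368. 308.]
 [363. 281.]]
```

View pics/w22.png

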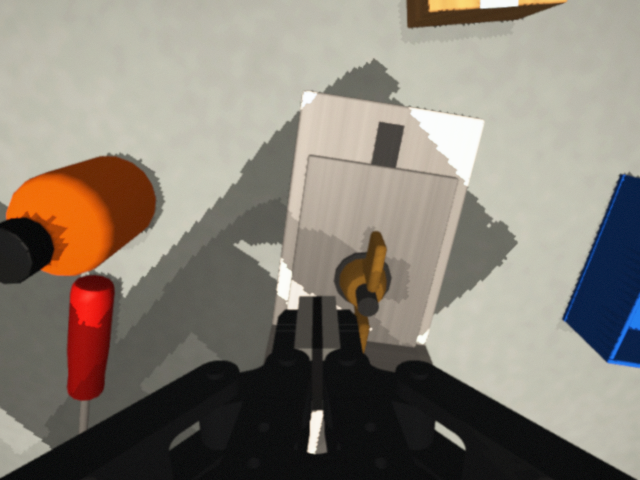

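```bash
python3 -c "
from h import *
s=ctrl.read_state(); po=(s['position'],s['eef_rot']); im=snap('wrist','w23')
P=ray(im,[(378,236),(369,302),(364,347)],56.5,po);print(P)
R=ray(im,[(304,92),(484,120)],12,po); d=R[0]-R[1]; print('rail yaw wrist',np.degrees(np.arctan2(d[1],d[0]))-90, R)
for a in (0,5,10,15,20):
  t=np.radians(27.2+a); e=np.array([np.cos(t),np.sin(t)])
  print(a,proj(im,[[*(np.array([534,-126.5])+k*e),56] for k in (35,-35)],po).round())
c=im['color'][210:370,290:450]; cv2.imwrite('pics/w23z.png',cv2.resize(c[:,:,::-1],None,fx=3.7,fy=3.7,interpolation=cv2.INTER_CUBIC))
t=snap('top','top3');c=t['color'][200:300,350:470]; cv2.imwrite('pics/t3z.png',cv2.resize(c[:,:,::-1],None,fx=5,fy=5,interpolation=cv2.INTER_CUBIC))
"
```

```text
[[ 569.59091255 -106.45461578   56.5       ]
 [ 538.85051056 -124.85472157   56.5       ]
 [ 516.12533409 -139.21985741   56.5       ]]
rail yaw wrist 27.485137698834308 [[ 602.10387286  -37.52342139   12.        ]
 [ 648.16240905 -126.05710952   12.        ]]
0 [[379. 247.]
 [354. 366.]]
5 [[373. 247.]
 [359. 367.]]
10 [[366. 246.]
 [365. 367.]]
15 [[360. 247.]
 [371. 367.]]
20 [[354. 248.]
 [376. 366.]]
```

View pics/w23z.png

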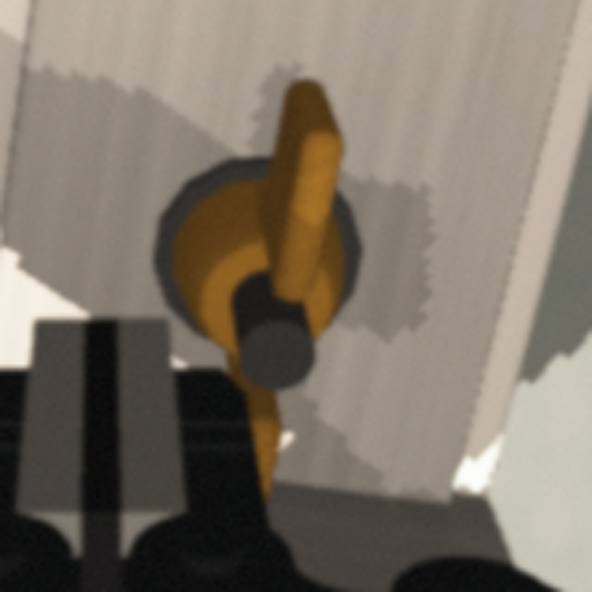

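View pics/t3z.png

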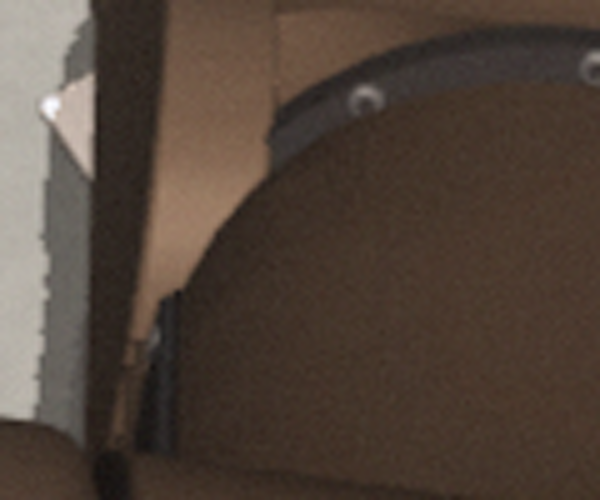

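The wing's outer top edge is at (377,246). A home wing would be at (379,247), one at +5° at (373,247), so about 2° remains and it resisted about 17 N sideways. I move the arm aside for a clear view of the nut and bystanders.

>>> {"method": "step_arm", "body": {"rows": [0, 0, -0.06, 0, 0, 0, 1, 0, 0, -0.06, 0, 0, 0, 1, 0.02, -0.05, 0, 0, 0, 0, 1, 0.02, -0.05, 0, 0, 0, 0, 1, 0.02, -0.05, 0, 0, 0, 0, 1, 0.02, -0.05, 0, 0, 0, 0, 1, 0.02, -0.05, 0, 0, 0, 0, 1, 0, 0, 0, 0, 0, 0, 1]}}

```text
time: 20.0
position: [474.3, 177.2, 226.6]
eef_rot: [-0.006, 0.952, 0.305, -0.007]
force: [-0.2, -0.5, -1.0]
finger_gap: -0.1
```

```bash
python3 -c "
from h import *
print(ctrl.read_state()['time'],ctrl.read_state()['position'])
t=snap('top','top4'); a=t['color'].astype(int); b=cv2.imread('pics/top0.png')[:,:,::-1].astype(int)
c=t['color'][130:400,300:520]; cv2.imwrite('pics/t4z.png',cv2.resize(c[:,:,::-1],None,fx=2.2,fy=2.2,interpolation=cv2.INTER_CUBIC))
for k in (0,5,10):
  e=np.radians(27.2+k); print(k,proj(t,[[534+s*35*np.cos(e),-126.5+s*35*np.sin(e),56] for s in (1,-1)]).round(1))
c=t['color'][200:300,350:470]; cv2.imwrite('pics/t4n.png',cv2.resize(c[:,:,::-1],None,fx=5,fy=5,interpolation=cv2.INTER_CUBIC))
"
```

```text
20.0 [474.26600988 177.18291893 226.57633434]
0 [[397.9 229.9]
 [417.9 259.6]]
5 [[396.6 230.8]
 [419.2 258.8]]
10 [[395.5 231.8]
 [420.3 257.8]]
```

View pics/t4z.png

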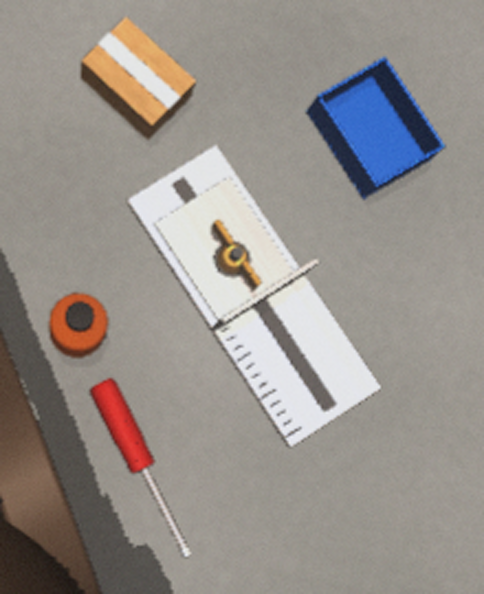

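View pics/t4n.png

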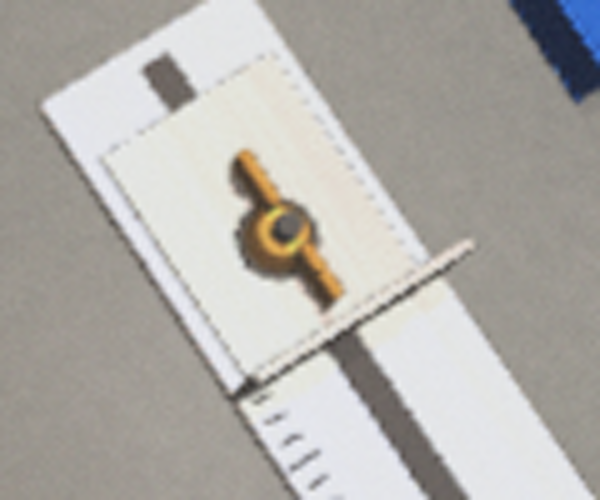

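The wings lie parallel to the rail (tips near (399,231) and (417,259), as predicted for 0 rad). The bystanders are where they were, so I hand in.

```bash
python3 -c "
from plant import ctrl
print(ctrl.finish_job())"
```

```text
the job is handed in; nothing more can be done
None
```

I turned the wing nut about 6.2 rad clockwise in three strokes with the shut fingertips (wing a, wing b, wing a again). It is home on its washer, and I handed the job in at about 20 s.

**Nut position:** in the last top view the wings lie along the rail within about 2°. The wrist view agreed at about 2°, against an allowed 0.2 rad (11°).

**Forces:** they were about 1–3 N while stroking. In the final push I read about 17 N sideways plus 22 N upward (about 28 N in all, limit 35 N), probably a step on the finger catching the wing's top edge. I backed off at once. These are readings from the end of each move, so I did not see any peaks in between.

**Bystanders and arm:** the bin, carton, canister and screwdriver look unmoved by eye in the top view. The arm stood about 0.3 m away from the stop, at 227 mm height, touching nothing.

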